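# Hang the staff tumblers on the draining pegs

## Task

Hang the three washed tumblers mouth-down to drain, each on the leaning peg of its own colour, pushed fully home so that the peg's end meets the inside of the cup's bottom, and leave them hanging still. Do not knock over or push about anything else on the counter.

Things in the scene. Friction and masses are not known exactly. Their poses are not given: they have to be found in the camera images.
- red_cup: red octagonal tumbler, lying on its side on one of its flat faces at the start: 95 mm tall, 60 mm across flats (faces 25 mm wide), wall 4 mm, closed bottom 5 mm thick, about 130 g. Origin on its axis at mid-height; z runs along the cup from closed bottom to open mouth; x and y are square to flats (one every 45 degrees).
- red_cup_floor (a point): centre of the inner floor of the red cup, 42.5 mm from its origin towards the closed bottom (the open inside is 90 mm deep, 52 mm across)
- yellow_cup: yellow octagonal tumbler, lying on its side on one of its flat faces at the start: 95 mm tall, 60 mm across flats (faces 25 mm wide), wall 4 mm, closed bottom 5 mm thick, about 130 g. Origin on its axis at mid-height; z runs along the cup from closed bottom to open mouth; x and y are square to flats (one every 45 degrees).
- yellow_cup_floor (a point): centre of the inner floor of the yellow cup, 42.5 mm from its origin towards the closed bottom (the open inside is 90 mm deep, 52 mm across)
- blue_cup: blue octagonal tumbler, standing mouth-down on the table at the start: 95 mm tall, 60 mm across flats (faces 25 mm wide), wall 4 mm, closed bottom 5 mm thick, about 130 g. Origin on its axis at mid-height; z runs along the cup from closed bottom to open mouth; x and y are square to flats (one every 45 degrees).
- blue_cup_floor (a point): centre of the inner floor of the blue cup, 42.5 mm from its origin towards the closed bottom (the open inside is 90 mm deep, 52 mm across)
- red_peg: fixed draining peg with red end, collar and foot (50 mm square, 14 mm high); which of the tray's three places it has varies. Origin at its root, 12 mm above the table; z runs up along the peg, leaning 35 degrees from vertical towards the tray's -x (robot) side. Along z: collar 38 mm diameter from 40 to 66 mm (tapered top), rod 16 mm diameter, rounded end 38 mm diameter from 100 to 130 mm.
- red_peg_tip (a point): top of the red peg, on its axis, 130 mm from its root. A cup hung fully home has its inner floor on this end, its upper wall resting on end and collar (its axis about 7 mm below the peg's) and its mouth 40 mm up the peg, clear of the tray.
- yellow_peg: fixed draining peg with yellow end, collar and foot (50 mm square, 14 mm high); which of the tray's three places it has varies. Origin at its root, 12 mm above the table; z runs up along the peg, leaning 35 degrees from vertical towards the tray's -x (robot) side. Along z: collar 38 mm diameter from 40 to 66 mm (tapered top), rod 16 mm diameter, rounded end 38 mm diameter from 100 to 130 mm.
- yellow_peg_tip (a point): top of the yellow peg, on its axis, 130 mm from its root. A cup hung fully home has its inner floor on this end, its upper wall resting on end and collar (its axis about 7 mm below the peg's) and its mouth 40 mm up the peg, clear of the tray.
- blue_peg: fixed draining peg with blue end, collar and foot (50 mm square, 14 mm high); which of the tray's three places it has varies. Origin at its root, 12 mm above the table; z runs up along the peg, leaning 35 degrees from vertical towards the tray's -x (robot) side. Along z: collar 38 mm diameter from 40 to 66 mm (tapered top), rod 16 mm diameter, rounded end 38 mm diameter from 100 to 130 mm.
- blue_peg_tip (a point): top of the blue peg, on its axis, 130 mm from its root. A cup hung fully home has its inner floor on this end, its upper wall resting on end and collar (its axis about 7 mm below the peg's) and its mouth 40 mm up the peg, clear of the tray.
- tray: fixed aluminium drip tray 160 x 350 mm, 12 mm high, with a wooden strip 45 mm high along its far long edge (+x). Origin at the centre of its underside, long side along its y. The pegs' roots stand 110 mm apart along y, 40 mm from its middle towards +x.
- spray_bottle: white spray bottle with blue cap, 58 mm diameter, 170 mm tall, loose, to be left alone. Origin at the centre of its underside.
- tea_tin: green tea tin, 76 mm diameter, 100 mm tall, loose, to be left alone. Origin at the centre of its underside.
- mug: white mug, 80 mm diameter and 90 mm tall, with a handle reaching 40 mm further along its +y, loose, to be left alone. Origin at the centre of its underside.
- singles: pile of small records in sleeves, 180 x 180 mm, 25 mm high, loose, to be left alone. Origin at the centre of its underside.
- cd_cases: pile of disc cases, 125 x 142 mm, 40 mm high, loose, to be left alone. Origin at the centre of its underside.
- record_puck: dark steel record weight, 60 mm diameter, 32 mm high, loose, to be left alone. Origin at the centre of its underside.
- record_brush: wooden record brush 100 x 32 mm, 33 mm high, loose, to be left alone. Origin at the centre of its underside.

How it is judged:
At the end, for the whole second after the job is handed in: Each cup hangs on the peg of its own colour: inner floor within 6 mm of the peg's end along the peg and within 16 mm of it in all, cup axis within 0.15 rad of the peg's axis, released and at rest (under 0.03 m/s and 0.3 rad/s) (z of red_cup_floor in the frame of red_peg below 0.136 m and distance between red_cup_floor and red_peg_tip below 0.016 m and angle between the z axis of red_cup and the z axis of red_peg, either way round below 0.15 rad and linear speed of each of red_cup, yellow_cup, blue_cup below 0.03 m/s and angular speed of each of red_cup, yellow_cup, blue_cup below 0.3 rad/s and z of yellow_cup_floor in the frame of yellow_peg below 0.136 m and distance between yellow_cup_floor and yellow_peg_tip below 0.016 m and angle between the z axis of yellow_cup and the z axis of yellow_peg, either way round below 0.15 rad and z of blue_cup_floor in the frame of blue_peg below 0.136 m and distance between blue_cup_floor and blue_peg_tip below 0.016 m and angle between the z axis of blue_cup and the z axis of blue_peg, either way round below 0.15 rad); the robot touches nothing.
It fails at once if a bystander on the counter is shifted more than 30 mm (distance of any of spray_bottle, tea_tin, mug, singles, cd_cases, record_puck, record_brush from where it was at the start of the episode above 0.03 m).
It fails at once if a bystander on the counter is tipped over (more than 0.5 rad) (angle between any of spray_bottle, tea_tin, mug, singles, cd_cases, record_puck, record_brush's own z axis and vertical above 0.5 rad).
It also fails if it takes over 70 s, if anything falls off the work surface, if the arm or the gripper's body presses on something with over 40 N, if the wrist force passes 120 N, or if a joint passes its speed limit or range.

## Robot

A 7-joint arm with a two-finger parallel gripper is mounted at the origin on the work surface. World frame = base frame: x ahead of the robot, y to its left, z up, the work surface at z = 0. Lengths are in m, angles in rad, forces in N, time in s.
With the tool pointing down it reaches from about 0.425 to 0.925 m from the base axis. Payload 6.8 kg.
Tool frame: the origin (TCP) lies at the very end of the fingers, on their centre line; the grasp point (between the pads) lies env.hold_point_z behind it (env.hold_point_z is the distance from the TCP to the grasp point, in m); z points along the fingers, y is the direction in which the jaws open and shut (so a half turn about z gives the same grasp; the last joint's range is limited). The gripper opens to 85 mm and grips with 20 to 120 N. Pads are 22 mm wide; open, the fingers measure 114 mm over their backs; the gripper's body (76 mm by 85 mm) begins 54 mm behind the grasp point. The pads swing forward as they close: fully open they stand 13 mm farther back than shut.
Start: joints at [-1.293, 0.477, 0.022, 1.555, -0.011, 1.109, -0.083], TCP at [0.254, 0.625, 0.231] pointing down, gripper open.
Joint ranges: [-2.96, 2.96], [-0.34, 2.1], [-1.41, 1.46], [0.24, 2.44], [-1.37, 4.51], [0.17, 1.92], [-2.96, 2.96]. Speed limits (rad/s): [2.39, 2.39, 3.14, 3.14, 3.14, 3.14, 3.14].

## Interface

Orientations are given as a unit quaternion [w, x, y, z].
In Python, from station import monitor, eyes, env, nets gives the robot as it stands.
- The arm moves only by the tool arm_command, never from a script. Its argument "plan" is one flat list of numbers, 6 for each row, row after row: the shift along the world's x, y, z in mm, then the turn, a rotation vector about the world's x, y, z in rad. A call has 1 to 12 rows; each row is the pose to reach, as a shift and turn from the pose measured when the call began; what a row does not reach only later rows make up. A row lasts 1/8 s, in which the tool goes at most 62.5 mm and 10.7 degrees, less where a joint would pass 70% of its speed; a pose out of reach is approached as far as the arm can. A call with a gripper value outside its range is refused whole. "hand" is the gripper command: -1 is shut, 1 is fully open, values between are in proportion, set as the call begins (left out, the last holds). The fingers move at their own pace and stop on an object; "squeeze" is the grip in N (left out, the last holds). Time passes only in rows, so rows that repeat a pose let the fingers close. It gives the time, the measured TCP pose, the force and the opening at its end, in the units of the state.
- monitor.get_obs(): the state, without advancing time (a new reading comes with each control period).
- eyes.grab_frame(name): name is "scene" or "top"; returns a dict with "img" (400x640x3 uint8, blue, green, red), "depth" (400x640 float32, m along the optical axis (not along the pixel's ray), 0 where there is no reading), "fx", "fy", "cx", "cy" (pixels), "rvec" (rotation vector, rad) and "tvec" (3), from world to camera coordinates, as OpenCV has them. Camera axes: x right, y down, z forward; pixel columns grow to the right and rows downward; lengths in m; the calibration is good to about 2 mm. A picture is of the moment at which its call begins.
- env.sign_off(): hands the job in, once; it reports no verdict.
Trained networks look in a picture, given as the dict that the camera call returned (one of the last four; its "shot" number tells which), for a name from the list of things; names that differ only in an ending like _2 or _b are one class to them, and where a whole thing is asked for, a point or a joint stands for the part that bears it (a point fixed in the world has none). Each returns a list of dicts, best first, with "p" (0 to 1); they miss things now and then, are a little off and sometimes report something else, mostly with a low value. They report only what shows in the picture. A call takes as long as a camera call.
- nets.search_frame(picture, thing): "point" ([x, y, z] in m, in world coordinates, good to about 4 mm: the middle of the surface that is visible of it).
- nets.tip_of(picture, thing): "point" ([x, y, z] in m, in world coordinates, good to about 4 mm: a listed point, or the origin of a listed thing).
The state is a dict: "clock": time; "qpos": joint angles; "dq": joint speeds; "joint_efforts": joint torques, N m; "eef_pos": TCP position; "orientation": TCP orientation; "ft_force": force on the tool from outside, world axes, zero at the start; "moment": the same for the moment, N m; "gripper_width": finger opening in m.
Only numpy, scipy, OpenCV 4.12 (cv2) and the standard library are available. Lean on these libraries where they do the work, as an engineer would, in place of code of your own. Each camera call takes 0.05 s, during which the arm holds its last target. There are 200 camera calls.

## Working session

There is one attempt and no reset: what is moved stays moved. The work goes in short steps, Python scripts to look and compute and a tool call to move; the robot and the scene stay as the last step left them, time stands still between calls to the robot, and variables do not carry over. Pictures are saved under pics/ and viewed, about 8 in all and at most 12, crops included, and the job is handed in when it is done.

Besides the shell and the picture viewer there is one more tool, called after "Call:" as name(argument=value, ...), one argument or row to a line, values as JSON. arm_command: Moves the arm, as the interface text tells. Its arguments: {"type":"object","properties":{"plan":{"type":"array","items":{"type":"number"}},"hand":{"type":"number"},"squeeze":{"type":"number"}},"required":["plan"]}

```bash
mkdir -p pics; ls; cat > h.py <<'E'
import numpy as np, cv2
from station import monitor, eyes, env, nets
from scipy.spatial.transform import Rotation as R
def cloud(f):
    d=f["depth"]; v,u=np.indices(d.shape)
    P=np.stack([(u-f["cx"])/f["fx"]*d,(v-f["cy"])/f["fy"]*d,d],-1)
    M=R.from_rotvec(np.ravel(f["rvec"])).as_matrix()
    W=(P-np.ravel(f["tvec"]))@M
    W[d<=0]=np.nan
    return W
E
python3 - <<'E'
from h import *
o=monitor.get_obs(); print({k:np.round(v,3) for k,v in o.items()}, env.hold_point_z)
for n in("scene","top"):
    f=eyes.grab_frame(n); cv2.imwrite(f"pics/{n}0.png",f["img"])
    np.savez(f"{n}0.npz",**{k:v for k,v in f.items()})
    for t in["red_cup","yellow_cup","blue_cup","red_cup_floor","yellow_cup_floor","blue_cup_floor","red_peg","yellow_peg","blue_peg","red_peg_tip","yellow_peg_tip","blue_peg_tip","tray","spray_bottle","tea_tin","mug","singles","cd_cases","record_puck","record_brush"]:
        r=nets.tip_of(f,t); print(n,t,[(np.round(x["point"],3).tolist(),round(x["p"],2)) for x in r[:2]])
E
```

```text
pics
{'clock': np.float64(0.0), 'qpos': array([-1.293,  0.478,  0.022,  1.556, -0.011,  1.109, -0.083]), 'dq': array([ 0.   , -0.003,  0.002,  0.   , -0.   ,  0.002, -0.   ]), 'joint_efforts': array([-1.0000e-03, -5.9643e+01,  1.6080e+00, -2.8121e+01,  1.2000e-02,
        9.0000e-03,  0.0000e+00]), 'eef_pos': array([0.254, 0.625, 0.23 ]), 'orientation': array([-0.   ,  0.192,  0.981, -0.001]), 'ft_force': array([-0.729,  0.001,  0.624]), 'moment': array([ 0.036, -0.024,  0.021]), 'gripper_width': np.float64(0.086)} 0.0187
scene red_cup [([0.671, -0.168, 0.03], 0.69)]
scene yellow_cup [([0.481, -0.305, 0.028], 0.61)]
scene blue_cup [([0.448, 0.098, 0.047], 0.64), ([0.432, -0.099, -0.001], 0.31)]
scene red_cup_floor [([0.636, -0.184, 0.027], 0.67)]
scene yellow_cup_floor [([0.438, -0.32, 0.025], 0.74)]
scene blue_cup_floor [([0.445, 0.1, 0.09], 0.6), ([0.626, 0.154, 0.0], 0.48)]
scene red_peg [([0.656, 0.034, 0.014], 0.92)]
scene yellow_peg [([0.668, 0.142, 0.01], 0.65), ([0.397, -0.466, 0.0], 0.43)]
scene blue_peg [([0.684, 0.257, 0.011], 0.89), ([0.624, 0.152, -0.001], 0.64)]
scene r
[... 1254 characters left out ...]
ue_peg [([0.684, 0.257, 0.012], 0.77), ([0.395, -0.47, 0.001], 0.53)]
top red_peg_tip [([0.578, 0.044, 0.115], 0.46), ([0.531, -0.164, -0.001], 0.31)]
top yellow_peg_tip [([0.446, 0.098, 0.089], 0.66), ([0.598, 0.157, 0.12], 0.44)]
top blue_peg_tip [([0.611, 0.265, 0.119], 0.77), ([0.631, 0.151, 0.0], 0.41)]
top tray [([0.632, 0.149, -0.001], 0.73)]
top spray_bottle [([0.431, -0.099, -0.002], 0.54)]
top tea_tin [([0.534, 0.436, -0.003], 0.8)]
top mug [([0.419, 0.37, 0.001], 0.68)]
top singles [([0.664, -0.433, 0.002], 0.88)]
top cd_cases [([0.395, -0.47, 0.0], 0.55)]
top record_puck [([0.529, -0.168, -0.0], 0.78)]
top record_brush [([0.408, 0.241, -0.002], 0.5), ([0.58, 0.044, 0.119], 0.16)]
```

View pics/scene0.png

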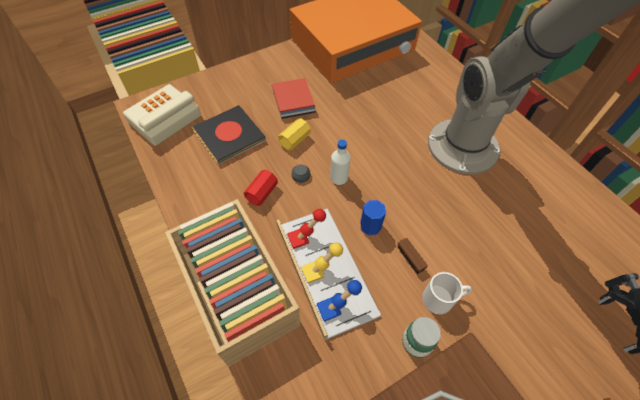

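View pics/top0.png

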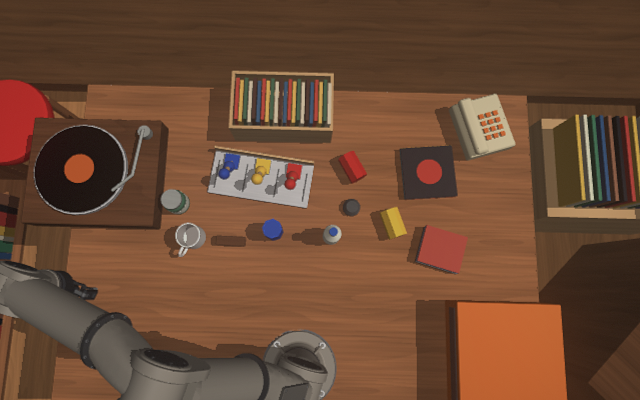

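Both views agree with the nets. The red and yellow cups lie with their mouths pointing away from the robot, the blue cup stands, and the pegs lean towards the robot in the order red, yellow, blue with y increasing. Next I refine the geometry from depth.

```bash
python3 - <<'E'
from h import *
C={"red":(np.array([.652,-.176]),.058,.07),"yellow":(np.array([.459,-.312]),.058,.07),"blue":(np.array([.445,.1]),.05,.11)}
def mask(img,c):
    h=cv2.cvtColor(img,cv2.COLOR_BGR2HSV).astype(int);H,S,V=h[...,0],h[...,1],h[...,2]
    m={"red":(H<6)|(H>172),"yellow":(H>18)&(H<34),"blue":(H>105)&(H<130)}[c]
    return m&(S>140)&(V>40)
for n in("scene","top"):
    f=dict(np.load(n+"0.npz")); W=cloud(f)
    print(n,"fx",f["fx"], "table z",np.nanmedian(W[(abs(W[...,0]-.55)<.02)&(abs(W[...,1]+.02)<.02)],0))
    for c,(p,r,zm) in C.items():
        m=mask(f["img"],c)&(np.linalg.norm(W[...,:2]-p,axis=-1)<r+.03)
        P=W[m&(W[...,2]>.004)]
        zt=.095 if c=="blue" else .06
        T=P[abs(P[:,2]-zt)<.005]
        rc=cv2.minAreaRect((T[:,:2]*1000).astype(np.float32))
        q=P[:,:2]-P[:,:2].mean(0);u,s,vt=np.linalg.svd(q,full_matrices=False)
        print(c,len(P),len(T),"zmax",P[:,2].max().round(3),"rect",np.round(rc[0],1),np.round(rc[1],1),round(rc[2],1),"mean",P.mean(0).round(3),"pca",np.degrees(np.arctan2(vt[0,1],vt[0,0])).round(1))
        if c=="blue":
            for a in range(0,45,5):
                e=[(lambda z:z.max()-z.min())(T[:,0]*np.cos(t)+T[:,1]*np.sin(t)) for t in np.radians(a+np.arange(4)*45)]
                print(a,np.round(np.array(e)*1000,1))
    for c in C:
        # peg ends
        t={"red":(.5825,.044),"yellow":(.596,.155),"blue":(.61,.266)}[c]
        m=mask(f["img"],c)&(np.linalg.norm(W[...,:2]-t,axis=-1)<.035)&(W[...,2]>.075)
        P=W[m]
        print("peg",c,len(P),P.min(0).round(4),P.max(0).round(4))
    m=(abs(W[...,0]-.63)<.14)&(abs(W[...,1]-.15)<.24)&(abs(W[...,2]-.045)<.004)&(W[...,0]>.64)
    P=W[m]; 
    if len(P)>5: print("strip",len(P),cv2.minAreaRect((P[:,:2]*1000).astype(np.float32)))
E
```

```text
scene fx 409.5776517738608 table z [ 5.41504805e-01 -3.18745299e-02 -2.00408454e-04]
red 672 283 zmax 0.065 rect [ 671.6 -162.9] [96.2 40. ] 30.5 mean [ 0.674 -0.155  0.047] pca 23.0
yellow 569 216 zmax 0.065 rect [ 481.4 -302.5] [96.7 38.7] 19.7 mean [ 0.485 -0.294  0.045] pca 10.3
blue 644 337 zmax 0.101 rect [447.2 100.7] [61.2 59.7] 17.5 mean [0.455 0.109 0.074] pca 30.8
0 [61.7 65.  62.4 60.3]
5 [61.6 64.6 61.9 60.7]
10 [61.2 63.6 60.9 60.6]
15 [61.2 62.2 60.1 60. ]
20 [61.  61.3 60.  59.8]
25 [61.9 61.7 60.2 60.7]
30 [63.4 61.9 60.2 61.5]
35 [64.4 62.1 60.3 61.9]
40 [65.  62.5 60.4 61.9]
peg red 121 [0.5765 0.0339 0.107 ] [0.6092 0.064  0.1249]
peg yellow 146 [0.5903 0.1397 0.105 ] [0.6241 0.174  0.1245]
peg blue 153 [0.605  0.2488 0.1079] [0.6376 0.2812 0.1251]
strip 372 ((681.6367797851562, 148.9288330078125), (345.1377868652344, 108.72306060791016), 74.17669677734375)
top fx 464.3297757877455 table z [ 0.54905376 -0.0187163   0.00539393]
red 511 267 zmax 0.07 rect [ 673.3 -169.6] [94.2 51.7] 27.6 mean [ 0.67  -0.166  0.055] pca -150.1
yellow 528 274 zmax 0.072 rect [ 481.8 -306.5] [94.8 48.7] 19.3 mean [ 0.481 -0.303  0.055] pca -159.7
blue 264 230 zmax 0.107 rect [447.2  97.1] [57.5 57.4] 15.7 mean [0.447 0.097 0.096] pca 57.6
0 [58.6 60.7 58.8 57. ]
5 [58.5 59.8 58.5 57.3]
10 [58.3 58.9 57.9 57.5]
15 [57.6 58.  57.4 57.6]
20 [58.1 58.2 57.4 57.9]
25 [59.5 58.6 57.4 57.7]
30 [60.5 59.2 57.6 58.5]
35 [61.  59.4 57.3 59. ]
40 [61.1 59.3 57.3 59. ]
peg red 87 [0.5776 0.0282 0.1095] [0.6087 0.0582 0.1296]
peg yellow 88 [0.5905 0.136  0.111 ] [0.6256 0.1661 0.1285]
peg blue 54 [0.6117 0.2445 0.1093] [0.6367 0.2669 0.1344]
strip 264 ((725.3497924804688, 109.64714813232422), (88.81645202636719, 397.6064147949219), 0.02603524550795555)
```

Call:
arm_command(
  plan=[40,-60,60,0,0,0,80,-120,100,0,0,0,110,-180,100,0,0,0],
  hand=1,
)

```text
clock: 2.48
eef_pos: [0.341, 0.4882, 0.3215]
orientation: [0.001, 0.191, 0.982, 0.002]
ft_force: [0.1, 0.4, -0.5]
gripper_width: 0.0856
```

```bash
cat >> h.py <<'E'
HZ=env.hold_point_z
def frame(zdir,yhint):
    z=np.array(zdir,float);z/=np.linalg.norm(z);y=np.array(yhint,float);y-=z*(y@z);y/=np.linalg.norm(y)
    return np.stack([np.cross(y,z),y,z],1)
def cur():
    o=monitor.get_obs();q=np.array(o["orientation"]);return np.array(o["eef_pos"]),R.from_quat(q[[1,2,3,0]]).as_matrix(),o
def delta(pos,M):
    p,C,o=cur();D=M@C.T;return np.round((np.array(pos)-p)*1000,1),np.round(R.from_matrix(D).as_rotvec(),4)
PAX=np.array([-np.sin(np.radians(35))*np.cos(.126),np.sin(np.radians(35))*np.sin(.126),np.cos(np.radians(35))])
TY=np.array([np.sin(.126),np.cos(.126),0])
TIP={"red":np.array([.583,.046,.1185]),"yellow":np.array([.597,.155,.1185]),"blue":np.array([.611,.264,.1185])}
E
python3 - <<'E'
from h import *
p,C,o=cur();print(o["qpos"].round(3),np.degrees(np.arctan2(p[1],p[0])))
a=np.radians(62.5)
print(delta([.447,.099,.045],frame([0,0,-1],[np.cos(a),np.sin(a),0])))
E
```

```text
[-1.119  0.272  0.067  1.647 -0.019  1.219  0.138] 55.068149555873525
(array([ 106. , -389.2, -276.5]), array([-0.0032,  0.002 , -0.095 ]))
```

Call:
arm_command(
  plan=[18,-60,0,0,0,-0.02,35,-120,-10,0,0,-0.05,53,-180,-40,0,0,-0.095,70,-240,-70,0,0,-0.095,88,-300,-100,0,0,-0.095,104,-355,-130,0,0,-0.095,106,-389,-150,-0.003,0.002,-0.095,106,-389,-150,-0.003,0.002,-0.095,106,-389,-190,-0.003,0.002,-0.095],
)

```text
clock: 3.6
eef_pos: [0.4497, 0.1002, 0.1333]
orientation: [0.003, 0.238, 0.971, 0.002]
ft_force: [0.6, 1.1, -0.8]
gripper_width: 0.0856
```

```bash
python3 - <<'E'
from h import *
f=eyes.grab_frame("scene");cv2.imwrite("pics/s1.png",cv2.resize(f["img"][120:300,290:530],None,fx=3,fy=3))
a=np.radians(62.5)
print(delta([.447,.099,.045],frame([0,0,-1],[np.cos(a),np.sin(a),0])))
E
```

```text
(array([  1.4,  -0.6, -83.1]), array([ 0.0005, -0.0025, -0.0008]))
```

View pics/s1.png

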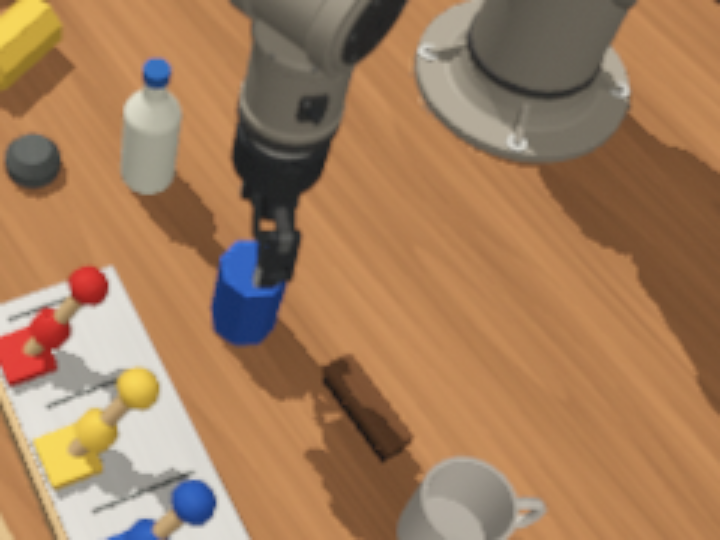

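The crop shows the near finger at about (275,260), straddling the +y side of the cup, and the bottle at (150,130) is clear. I descend and close.

Call:
arm_command(
  plan=[1,0,-30,0,0,0,1,0,-60,0,0,0,1,0,-83,0,0,0,1,0,-83,0,0,0],
)

```text
clock: 4.15
eef_pos: [0.4458, 0.1004, 0.0446]
orientation: [-0.002, 0.237, 0.972, -0.001]
ft_force: [-0.6, 0.3, 0.1]
gripper_width: 0.0856
```

Call:
arm_command(
  plan=[0,0,0,0,0,0,0,0,0,0,0,0,0,0,0,0,0,0,0,0,0,0,0,0,0,0,0,0,0,0],
  hand=-1,
  squeeze=60,
)

```text
clock: 4.78
eef_pos: [0.4465, 0.101, 0.0459]
orientation: [-0.002, 0.237, 0.972, -0.0]
ft_force: [-2.7, 0.7, 8.1]
gripper_width: 0.0592
```

Call:
arm_command(
  plan=[0,0,50,0,0,0,0,0,100,0,0,0,0,0,150,0,0,0,0,0,200,0,0,0,0,0,200,0,0,0],
)

```text
clock: 5.4
eef_pos: [0.4488, 0.1018, 0.2503]
orientation: [0.002, 0.237, 0.972, 0.003]
ft_force: [1.1, 0.5, -2.8]
gripper_width: 0.0595
```

```bash
python3 - <<'E'
from h import *
p,C,o=cur(); print(p.round(4),o["gripper_width"],o["ft_force"].round(2))
M=frame(-PAX,TY); 
fl=0.0275 # placeholder: TCP ahead of cup bottom outer; computed from grasp height
for d in(.09,.03,0):
    # cup bottom outer was z=.095; TCP z at grasp ~.045 -> floor is at TCP - z*(0.05-0.005)
    print(d,delta(TIP["blue"]+PAX*d-PAX*.045,M))
E
```

```text
[0.4488 0.1018 0.2503] 0.059461541112928756 [ 1.05  0.5  -2.81]
0.09 (array([136.6, 165.5, -94.9]), array([-0.1877, -0.5825,  0.3387]))
0.03 (array([ 170.8,  161.1, -144.1]), array([-0.1877, -0.5825,  0.3387]))
0 (array([ 187.8,  159. , -168.6]), array([-0.1877, -0.5825,  0.3387]))
```

Call:
arm_command(
  plan=[15,40,0,-0.03,-0.1,0.06,35,80,0,-0.07,-0.22,0.13,60,120,0,-0.11,-0.34,0.2,85,150,-10,-0.15,-0.46,0.27,110,167,-30,-0.1877,-0.5825,0.3387,125,167,-60,-0.1877,-0.5825,0.3387,125,167,-78,-0.1877,-0.5825,0.3387,125,167,-78,-0.1877,-0.5825,0.3387,125,167,-78,-0.1877,-0.5825,0.3387],
)

```text
clock: 6.52
eef_pos: [0.5737, 0.2688, 0.1726]
orientation: [0.3, 0.06, 0.952, -0.019]
ft_force: [0.3, 0.3, -1.1]
gripper_width: 0.0593
```

```bash
cat >> h.py <<'E'
def look(c,name,box=.16):
    """report where cup/peg sit in both views; save side by side crop"""
    out=[]
    t=TIP[c]
    for n in("scene","top"):
        f=eyes.grab_frame(n)
        K=np.array([[f["fx"],0,f["cx"]],[0,f["fy"],f["cy"]],[0,0,1]])
        pr=lambda P:cv2.projectPoints(np.atleast_2d(P).astype(float),np.ravel(f["rvec"]),np.ravel(f["tvec"]),K,None)[0][:,0]
        img=f["img"].copy(); u=pr(t)[0].astype(int)
        x0=np.clip(u[0]-65,0,510);y0=np.clip(u[1]-65,0,270)
        out.append(cv2.resize(img[y0:y0+130,x0:x0+130],None,fx=3,fy=3,interpolation=cv2.INTER_CUBIC))
        for th in(c+"_cup_floor",c+"_cup"):
            r=nets.tip_of(f,th)
            for x in r[:1]:
                d=np.array(x["point"])-t
                print(n,th,np.round(x["point"],4),round(x["p"],2),"along",(d@PAX).round(4),"ty",(d@TY).round(4),"n",(d@np.cross(TY,PAX)).round(4))
    cv2.imwrite("pics/"+name,np.hstack(out))
E
python3 - <<'E'
from h import *
look("blue","b1.png"); M=frame(-PAX,TY)
for d in(.11,.05,0): print(d,delta(TIP["blue"]+PAX*d-PAX*.045,M))
E
```

```text
scene blue_cup_floor [0.5482 0.2741 0.2062] 0.55 along 0.1083 ty 0.0021 n -0.0018
scene blue_cup [0.5761 0.2674 0.175 ] 0.63 along 0.0664 ty -0.001 n 0.0037
top blue_cup_floor [0.5464 0.2709 0.2106] 0.94 along 0.1127 ty -0.0013 n -0.0004
top blue_cup [0.5736 0.2702 0.1786] 0.76 along 0.071 ty 0.0015 n 0.0034
0.11 (array([ 0. , -0.3, -1.2]), array([-0.0011,  0.0007,  0.0001]))
0.05 (array([ 34.2,  -4.6, -50.4]), array([-0.0011,  0.0007,  0.0001]))
0 (array([ 62.6,  -8.2, -91.4]), array([-0.0011,  0.0007,  0.0001]))
```

View pics/b1.png

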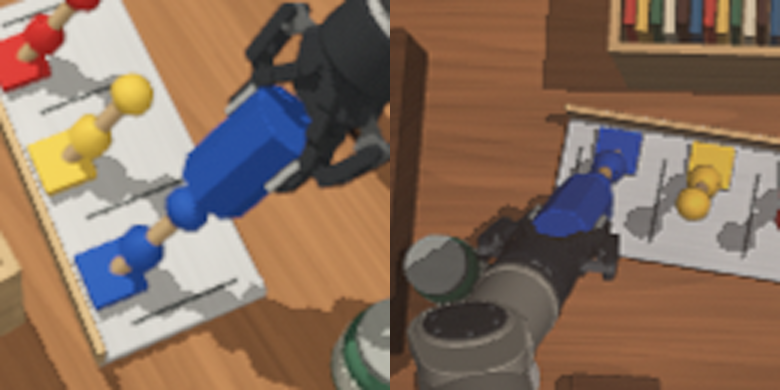

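The cup is in line with the blue peg: in the scene view the peg's end (187,205) is just entering the mouth. The nets agree within 4 mm. I slide it on.

Call:
arm_command(
  plan=[11,-1,-16,0,0,0,22,-3,-33,0,0,0,34,-5,-50,0,0,0,34,-5,-50,0,0,0],
)

```text
clock: 7.32
eef_pos: [0.608, 0.2632, 0.1221]
orientation: [0.3, 0.06, 0.952, -0.019]
ft_force: [-0.4, -0.6, -1.9]
gripper_width: 0.0594
```

Call:
arm_command(
  plan=[8,-1,-12,0,0,0,16,-2,-24,0,0,0,24,-3,-35,0,0,0,24,-3,-35,0,0,0],
)

```text
clock: 7.82
eef_pos: [0.6322, 0.2596, 0.086]
orientation: [0.3, 0.06, 0.952, -0.02]
ft_force: [-0.3, 0.2, -2.1]
gripper_width: 0.0594
```

Call:
arm_command(
  plan=[2,0,-3,0,0,0,4,-1,-6,0,0,0,4,-1,-6,0,0,0],
)

```text
clock: 8.2
eef_pos: [0.6348, 0.2598, 0.0823]
orientation: [0.3, 0.06, 0.952, -0.019]
ft_force: [-29.8, -2.5, 33.3]
gripper_width: 0.0598
```

It met the end of the peg at the expected depth with about 45 N along the axis. I release and retreat.

Call:
arm_command(
  plan=[0,0,1,0,0,0,0,0,1,0,0,0,0,0,1,0,0,0,0,0,1,0,0,0,0,0,1,0,0,0],
  hand=1,
)

```text
clock: 8.82
eef_pos: [0.6349, 0.2596, 0.083]
orientation: [0.3, 0.06, 0.952, -0.019]
ft_force: [-0.1, -0.3, -0.3]
gripper_width: 0.0856
```

Call:
arm_command(
  plan=[-11,1,16,0,0,0,-28,3,40,0,0,0,-50,6,72,0,0,0,-75,9,108,0,0,0,-90,10,130,0,0,0],
)

```text
clock: 9.45
eef_pos: [0.5442, 0.27, 0.2146]
orientation: [0.3, 0.06, 0.952, -0.018]
ft_force: [0.5, -0.1, 1.0]
gripper_width: 0.0852
```

```bash
python3 - <<'E'
from h import *
look("blue","b2.png"); p,C,o=cur();print(o["qpos"].round(3))
# red grasp: tool 45 deg
for c,ctr,yaw in(("red",[.672,-.167,.030],27),("yellow",[.4815,-.305,.030],19.5)):
    y=np.radians(yaw);a=np.array([np.cos(y),np.sin(y),0]);s=.5**.5
    M=frame(a*s-np.array([0,0,s]),[-a[1],a[0],0])
    if M[:,1]@C[:,1]<0: M=frame(M[:,2],-M[:,1])
    g=np.array(ctr)-a*.0105
    tcp=g+M[:,2]*HZ
    print(c,"tcp",tcp.round(4),delta(tcp,M),"pre",delta(tcp-M[:,2]*.1,M))
E
```

```text
scene blue_cup_floor [0.6071 0.2636 0.1176] 0.72 along 0.0015 ty -0.0009 n -0.0036
scene blue_cup [0.6341 0.2629 0.0825] 0.64 along -0.0427 ty 0.0018 n -0.0018
top blue_cup_floor [0.6082 0.2635 0.1162] 0.59 along -0.0003 ty -0.0008 n -0.0035
[-1.047  0.234  0.262  2.138  0.866  0.563 -0.058]
red tcp [ 0.6744 -0.1658  0.0168] (array([ 129.4, -434.7, -195.2]), array([ 0.0322, -0.1746,  0.5971])) pre (array([  66.4, -466.8, -124.5]), array([ 0.0322, -0.1746,  0.5971]))
yellow tcp [ 0.4841 -0.3041  0.0168] (array([ -61. , -573. , -195.2]), array([ 0.0206, -0.1753,  0.4665])) pre (array([-127.6, -596.6, -124.5]), array([ 0.0206, -0.1753,  0.4665]))
```

View pics/b2.png

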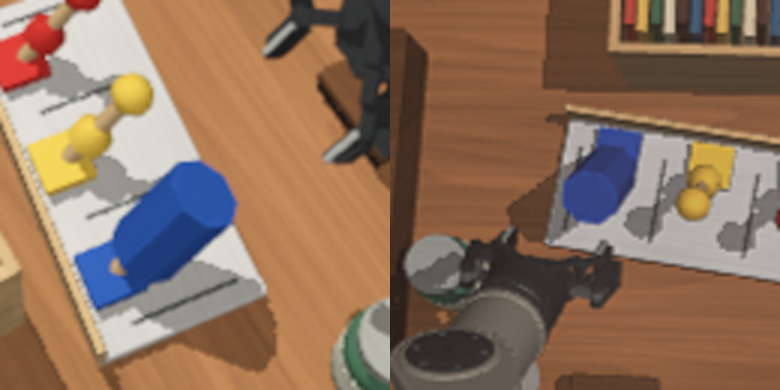

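Blue is home: it hangs on its peg and the nets put the floor within 2 mm along and 4 mm across. Now the red cup.

Call:
arm_command(
  plan=[-5,0,55,0,0,0,-10,-45,90,0.004,-0.02,0.07,0,-105,110,0.008,-0.045,0.15,10,-165,110,0.012,-0.07,0.23,20,-225,110,0.017,-0.09,0.31,30,-285,110,0.022,-0.12,0.4,40,-345,100,0.027,-0.15,0.5,50,-405,80,0.0322,-0.1746,0.5971,60,-450,30,0.0322,-0.1746,0.5971,66,-467,-30,0.0322,-0.1746,0.5971,66,-467,-60,0.0322,-0.1746,0.5971,66,-467,-60,0.0322,-0.1746,0.5971],
)

```text
clock: 11.25
eef_pos: [0.544, -0.0949, 0.2703]
orientation: [0.38, -0.213, 0.897, 0.078]
ft_force: [-2.2, -14.9, -3.1]
gripper_width: 0.0853
```

```bash
python3 - <<'E'
from h import *
p,C,o=cur();print(o["qpos"].round(3))
f=eyes.grab_frame("scene");a=f["img"][120:250,200:380]
W=cloud(f)
f=eyes.grab_frame("top");b=f["img"][120:250,280:460]
cv2.imwrite("pics/r1.png",np.hstack([cv2.resize(x,None,fx=2.2,fy=2.2,interpolation=cv2.INTER_CUBIC) for x in(a,b)]))
y=np.radians(27);a=np.array([np.cos(y),np.sin(y),0]);s=.5**.5
M=frame(a*s-np.array([0,0,s]),C[:,1]*0+np.array([-a[1],a[0],0])*np.sign(np.array([-a[1],a[0],0])@C[:,1]))
tcp=np.array([.672,-.167,.030])-a*.0105+M[:,2]*HZ
for d in(.1,.05,0): print(d,delta(tcp-M[:,2]*d,M))
E
```

```text
[-1.212 -0.335  1.455  2.316 -0.654  0.324  2.948]
0.1 (array([  69.8, -103. , -181. ]), array([0.0096, 0.0137, 0.018 ]))
0.05 (array([ 101.3,  -86.9, -216.3]), array([0.0096, 0.0137, 0.018 ]))
0 (array([ 132.8,  -70.9, -251.7]), array([0.0096, 0.0137, 0.018 ]))
```

View pics/r1.png

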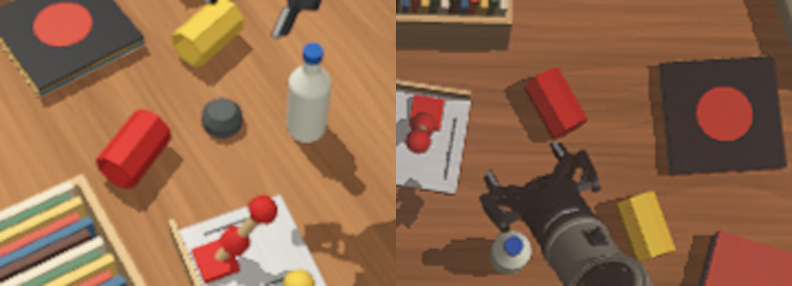

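The wrist hit joint limits (q7 2.95, q3 1.455) because I chose the wrong half-turn of the jaws. The red cup and the bystanders have not moved. I back up to a tool-down pose and unwind.

```bash
python3 - <<'E'
from h import *
p,C,o=cur();print(C.round(3),p)
y=C[:,1];M=frame([0,0,-1],y);print(delta([.55,-.06,.36],M))
j=np.degrees(np.arctan2(y[1],y[0]));print("jaw deg",j)
E
```

```text
[[-0.626 -0.438  0.645]
 [-0.317  0.899  0.303]
 [-0.713 -0.015 -0.701]] [ 0.54166898 -0.0948995   0.26845199]
(array([ 8.3, 34.9, 91.5]), array([-0.3348,  0.7194, -0.0058]))
jaw deg 115.96260711285731
```

Call:
arm_command(
  plan=[0,10,30,0,0,0,0,20,60,-0.05,0.11,0,3,30,90,-0.12,0.25,0,8,35,92,-0.18,0.4,0,8,35,92,-0.25,0.54,0,8,35,92,-0.33,0.7,0,8,35,92,-0.335,0.719,0,8,35,92,-0.335,0.719,0],
)

```text
clock: 12.35
eef_pos: [0.5508, -0.0598, 0.3592]
orientation: [-0.001, -0.228, 0.974, -0.001]
ft_force: [-0.7, -0.4, 0.2]
gripper_width: 0.0853
```

Call:
arm_command(
  plan=[0,0,0,0,0,-0.18,0,0,0,0,0,-0.36,0,0,0,0,0,-0.54,0,0,0,0,0,-0.72,0,0,0,0,0,-0.9,0,0,0,0,0,-1.08,0,0,0,0,0,-1.26,0,0,0,0,0,-1.44,0,0,0,0,0,-1.62,0,0,0,0,0,-1.8,0,0,0,0,0,-1.98,0,0,0,0,0,-2.1],
)

```text
clock: 13.85
eef_pos: [0.5503, -0.061, 0.359]
orientation: [-0.001, 0.734, 0.68, 0.001]
ft_force: [-0.4, 0.1, -0.4]
gripper_width: 0.0853
```

```bash
python3 - <<'E'
from h import *
p,C,o=cur();print(o["qpos"].round(3),p.round(4),C.round(2))
E
```

```text
[-0.834  0.263  1.04   1.724 -0.238  1.29   0.181] [ 0.5503 -0.061   0.359 ] [[ 0.08  1.   -0.  ]
 [ 1.   -0.08  0.  ]
 [ 0.   -0.   -1.  ]]
```

Call:
arm_command(
  plan=[0,-10,0,0,0,-0.18,0,-25,0,0,0,-0.36,0,-40,0,0,0,-0.54,0,-60,0,0,0,-0.72,0,-80,0,0,0,-0.9,0,-110,0,0,0,-1.02,0,-140,0,0,0,-1.02,0,-140,0,0,0,-1.02],
)

```text
clock: 14.85
eef_pos: [0.5485, -0.2046, 0.3593]
orientation: [0.0, 0.973, 0.232, 0.001]
ft_force: [-0.7, -0.5, 0.2]
gripper_width: 0.0851
```

```bash
cat >> h.py <<'E'
def gm(yaw,tilt,flip):
    y=np.radians(yaw);a=np.array([np.cos(y),np.sin(y),0]);t=np.radians(tilt)
    return a,frame(a*np.sin(t)-np.array([0,0,np.cos(t)]),np.array([-a[1],a[0],0])*flip)
E
python3 - <<'E'
from h import *
p,C,o=cur();print(o["qpos"].round(3),p.round(4),C.round(2))
a,M=gm(27,45,-1)
tcp=np.array([.672,-.167,.030])-a*.0105+M[:,2]*HZ
for d in(.15,.1,.05,0): print(d,delta(tcp-M[:,2]*d,M))
E
```

```text
[-0.624  0.443  1.241  1.659 -0.43   1.349 -0.418] [ 0.5485 -0.2046  0.3593] [[ 0.89  0.45  0.  ]
 [ 0.45 -0.89 -0.  ]
 [ 0.    0.   -1.  ]]
0.15 (array([  31.4,   -9.3, -236.4]), array([ 0.3555, -0.698 ,  0.0033]))
0.1 (array([  62.9,    6.7, -271.8]), array([ 0.3555, -0.698 ,  0.0033]))
0.05 (array([  94.4,   22.8, -307.1]), array([ 0.3555, -0.698 ,  0.0033]))
0 (array([ 125.9,   38.8, -342.5]), array([ 0.3555, -0.698 ,  0.0033]))
```

Call:
arm_command(
  plan=[5,0,0,0.07,-0.14,0,10,0,-10,0.14,-0.28,0,15,0,-20,0.21,-0.42,0,20,0,-40,0.28,-0.56,0,25,0,-60,0.3555,-0.698,0,25,0,-80,0.3555,-0.698,0,25,0,-80,0.3555,-0.698,0],
)

```text
clock: 15.72
eef_pos: [0.5722, -0.2039, 0.2775]
orientation: [-0.09, 0.899, 0.213, 0.371]
ft_force: [-0.7, -0.9, 0.6]
gripper_width: 0.0854
```

```bash
python3 - <<'E'
from h import *
p,C,o=cur();print(o["qpos"].round(3),p.round(4),C.round(2))
a,M=gm(27,45,-1)
tcp=np.array([.672,-.167,.030])-a*.0105+M[:,2]*HZ
for d in(.15,.1,.05,0): print(d,delta(tcp-M[:,2]*d,M))
E
```

```text
[-0.198  0.303  0.927  2.104 -1.299  0.984  0.427] [ 0.5722 -0.2039  0.2775] [[ 0.63  0.45  0.63]
 [ 0.32 -0.89  0.32]
 [ 0.71 -0.   -0.71]]
0.15 (array([   7.7,  -10. , -154.7]), array([-0.0028, -0.0044,  0.0037]))
0.1 (array([  39.2,    6. , -190. ]), array([-0.0028, -0.0044,  0.0037]))
0.05 (array([  70.7,   22.1, -225.4]), array([-0.0028, -0.0044,  0.0037]))
0 (array([ 102.2,   38.2, -260.7]), array([-0.0028, -0.0044,  0.0037]))
```

Call:
arm_command(
  plan=[5,-5,-40,0,0,0,8,-10,-80,0,0,0,12,-9,-120,0,0,0,20,-3,-150,0,0,0,39,6,-190,0,0,0,39,6,-190,0,0,0,39,6,-190,0,0,0],
)

```text
clock: 16.6
eef_pos: [0.612, -0.1978, 0.088]
orientation: [-0.092, 0.899, 0.212, 0.372]
ft_force: [-0.6, 0.1, -0.0]
gripper_width: 0.0854
```

```bash
python3 - <<'E'
from h import *
p,C,o=cur();print(o["qpos"].round(3),p.round(4),C.round(2))
a,M=gm(27,45,-1)
tcp=np.array([.672,-.167,.030])-a*.0105+M[:,2]*HZ
for d in(.1,.05,0): print(d,delta(tcp-M[:,2]*d,M))
f=eyes.grab_frame("scene");a=f["img"][90:240,200:380]
f=eyes.grab_frame("top");b=f["img"][120:270,280:460]
cv2.imwrite("pics/r2.png",np.hstack([cv2.resize(x,None,fx=2.2,fy=2.2,interpolation=cv2.INTER_CUBIC) for x in(a,b)]))
E
```

```text
[ 0.991  0.647 -0.591  2.076 -1.356  0.327  0.742] [ 0.612  -0.1978  0.088 ] [[ 0.63  0.45  0.63]
 [ 0.31 -0.89  0.32]
 [ 0.71 -0.01 -0.71]]
0.1 (array([-0.6, -0. , -0.5]), array([-0.0073, -0.0026,  0.005 ]))
0.05 (array([ 30.9,  16. , -35.8]), array([-0.0073, -0.0026,  0.005 ]))
0 (array([ 62.4,  32.1, -71.2]), array([-0.0073, -0.0026,  0.005 ]))
```

View pics/r2.png

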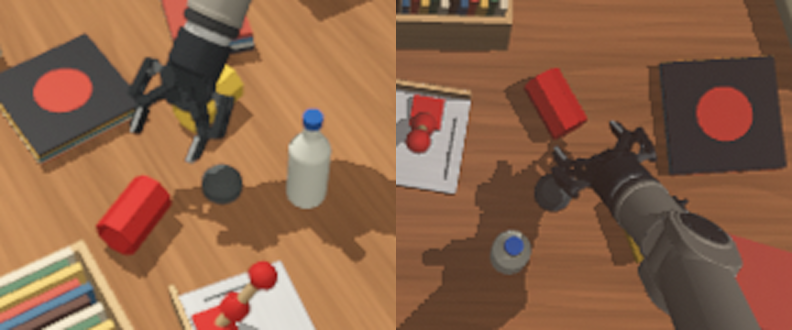

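The hand is behind and above the red cup's closed end, with fingertips at about (560,155) and (620,130) in the top view, clear of the puck at (550,193). The joints are in range, so I advance.

Call:
arm_command(
  plan=[15,8,-18,-0.007,-0.003,0.005,31,16,-36,-0.007,-0.003,0.005,46,24,-53,-0.007,-0.003,0.005,62,32,-70,-0.007,-0.003,0.005,62,32,-70,-0.007,-0.003,0.005],
)

```text
clock: 17.32
eef_pos: [0.6774, -0.1748, 0.0232]
orientation: [-0.094, 0.9, 0.223, 0.363]
ft_force: [-1.2, 0.1, -0.1]
gripper_width: 0.0849
```

Call:
arm_command(
  plan=[0,0,0,0,0,0,0,0,0,0,0,0,0,0,0,0,0,0,0,0,0,0,0,0,0,0,0,0,0,0],
  hand=-1,
  squeeze=80,
)

```text
clock: 17.95
eef_pos: [0.6774, -0.1749, 0.0242]
orientation: [-0.094, 0.899, 0.223, 0.364]
ft_force: [-3.2, 0.1, 5.9]
gripper_width: 0.059
```

```bash
python3 - <<'E'
from h import *
p,C,o=cur();print(o["qpos"].round(3),p.round(4),C.round(2),o["ft_force"].round(1))
f=eyes.grab_frame("top")
r=nets.tip_of(f,"red_cup");r2=nets.tip_of(f,"red_cup_floor");print(r[:1],r2[:1])
for t in(0.10,):
  a,M=gm(np.degrees(np.arctan2(C[1,2],C[0,2])),45,-1)
E
```

```text
[ 0.938  0.841 -0.673  1.961 -1.362  0.171  0.796] [ 0.6774 -0.1749  0.0242] [[ 0.64  0.47  0.61]
 [ 0.33 -0.88  0.33]
 [ 0.7  -0.01 -0.72]] [-3.2  0.1  5.9]
[{'point': [0.6812, -0.1751, 0.0319], 'p': 0.68}] [{'point': [0.6405, -0.1926, 0.032], 'p': 0.92}]
```

Call:
arm_command(
  plan=[0,0,15,0,0,0,0,0,40,0,0,0,-10,0,80,0,0,0,-20,0,130,0,0,0,-30,10,180,0,0,0,-40,20,220,0,0,0,-40,20,220,0,0,0],
)

```text
clock: 18.98
eef_pos: [0.6379, -0.1551, 0.2479]
orientation: [-0.092, 0.899, 0.224, 0.366]
ft_force: [0.0, 0.4, -1.3]
gripper_width: 0.0587
```

```bash
cat >> h.py <<'E'
def rel(p0,C0,a,fl): return C0.T@(np.array(fl)-p0), C0.T@a   # floor and axis in tool frame
def place(c,ft,at,d,ysign):
    # tool pose with cup axis = -PAX, jaw along ysign*TY, floor at tip+d*PAX
    x=np.cross(TY*ysign,-PAX); B=np.stack([x,TY*ysign,-PAX],1)
    yt=np.array([0,1.,0]);yt-=at*(yt@at);yt/=np.linalg.norm(yt)
    A=np.stack([np.cross(yt,at),yt,at],1)
    M=B@A.T
    return TIP[c]+PAX*d-M@ft,M
E
python3 - <<'E'
from h import *
p0=np.array([.6774,-.1749,.0242]);q=np.array([-.094,.899,.223,.364]);C0=R.from_quat(q[[1,2,3,0]]).as_matrix()
g=p0-HZ*C0[:,2];a=np.cross(C0[:,1],[0,0,1]);a*=np.sign(a[0]);a/=np.linalg.norm(a)
fl=g-a*.0295;fl[2]=.03
ft,at=rel(p0,C0,a,fl);np.savez("red.npz",ft=ft,at=at);print(ft,at)
p,C,o=cur();print(o["qpos"].round(3),p.round(4),o["gripper_width"])
print("pred floor",p+C@ft,"origin",p+C@(ft+at*.0425))
for n in("top","scene"):
    f=eyes.grab_frame(n)
    for t in("red_cup","red_cup_floor"):
        r=nets.tip_of(f,t);print(n,t,[(np.round(x["point"],3),round(x["p"],2)) for x in r[:1]])
for d in(.13,.05,0): 
    P,M=place("red",ft,at,d,-1);print(d,P.round(3),M[:,2].round(2),delta(P,M))
E
```

```text
[-2.64594068e-02  5.07828207e-05 -3.38017735e-02] [ 7.17143207e-01 -1.82024085e-18  6.96925836e-01]
[ 0.708  0.322 -0.344  2.002 -1.038  0.556  0.161] [ 0.6379 -0.1551  0.2479] 0.05868789067168663
pred floor [ 0.60042053 -0.17511858  0.25363825] origin [ 0.63793063 -0.15513769  0.25372209]
top red_cup [(array([0.6  , 0.154, 0.122]), 0.45)]
top red_cup_floor [(array([ 0.601, -0.17 ,  0.254]), 0.93)]
scene red_cup [(array([ 0.637, -0.158,  0.251]), 0.91)]
scene red_cup_floor [(array([ 0.601, -0.17 ,  0.249]), 0.9)]
0.13 [0.529 0.053 0.187] [-0.19  0.02 -0.98] (array([-108.3,  208.2,  -55.5]), array([-0.1835,  0.9546, -0.5619]))
0.05 [0.574 0.047 0.121] [-0.19  0.02 -0.98] (array([ -62.7,  202.4, -121. ]), array([-0.1835,  0.9546, -0.5619]))
0 [0.602 0.044 0.08 ] [-0.19  0.02 -0.98] (array([ -34.3,  198.8, -162. ]), array([-0.1835,  0.9546, -0.5619]))
```

Call:
arm_command(
  plan=[-10,25,40,-0.026,0.136,-0.08,-25,55,50,-0.052,0.27,-0.16,-40,85,50,-0.078,0.41,-0.24,-55,115,50,-0.105,0.545,-0.32,-70,145,50,-0.131,0.68,-0.4,-85,175,40,-0.157,0.82,-0.48,-100,200,20,-0.1835,0.9546,-0.5619,-108,208,-20,-0.1835,0.9546,-0.5619,-108,208,-55,-0.1835,0.9546,-0.5619,-108,208,-55,-0.1835,0.9546,-0.5619,-108,208,-55,-0.1835,0.9546,-0.5619],
)

```text
clock: 20.65
eef_pos: [0.5291, 0.0525, 0.1879]
orientation: [-0.006, 0.994, -0.063, -0.094]
ft_force: [-0.1, 0.0, -1.3]
gripper_width: 0.0586
```

```bash
python3 - <<'E'
from h import *
z=np.load("red.npz");ft,at=z["ft"],z["at"];p,C,o=cur();print(o["qpos"].round(3),"floor off",(p+C@ft-TIP["red"])@np.stack([PAX,TY,np.cross(TY,PAX)],1))
look("red","r3.png")
for d in(.11,.05,.005,0): 
    P,M=place("red",ft,at,d,-1);print(d,P.round(3),delta(P,M))
E
```

```text
[-0.088  0.395 -0.12   1.804 -0.016  1.123 -1.891] floor off [ 0.13053642 -0.00043428  0.00111151]
scene red_cup_floor [0.5137 0.0569 0.2204] 0.9 along 0.1237 ty 0.0021 n 0.001
scene red_cup [0.5328 0.0471 0.1928] 0.75 along 0.0895 ty -0.0052 n 0.0017
top red_cup_floor [0.6006 0.1571 0.121 ] 0.6 along 0.0 ty 0.1124 n 0.0043
top red_cup [ 3.953e-01 -4.695e-01 -3.000e-04] 0.48 along -0.0277 ty -0.535 n -0.1676
0.11 [0.54  0.052 0.17 ] (array([ 10.8,  -1.1, -18.1]), array([-0.0003,  0.0022,  0.0003]))
0.05 [0.574 0.047 0.121] (array([ 44.9,  -5.4, -67.2]), array([-0.0003,  0.0022,  0.0003]))
0.005 [0.6   0.044 0.084] (array([  70.5,   -8.7, -104.1]), array([-0.0003,  0.0022,  0.0003]))
0 [0.602 0.044 0.08 ] (array([  73.4,   -9. , -108.2]), array([-0.0003,  0.0022,  0.0003]))
```

View pics/r3.png

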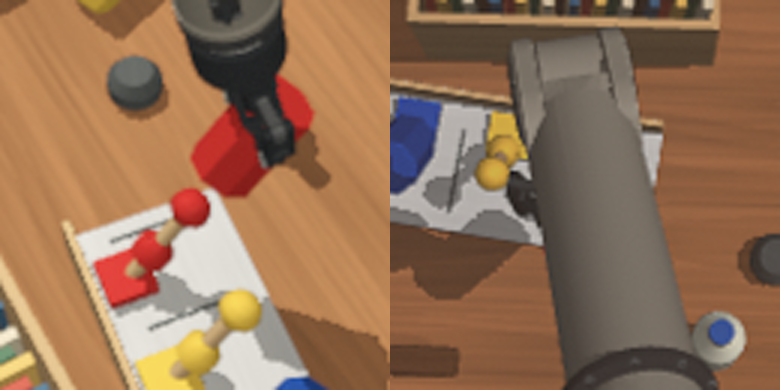

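The red peg's end (190,207) and mouth centre (about 230,165) lie on the peg's line. I slide it on.

Call:
arm_command(
  plan=[11,-1,-18,0,0,0,22,-3,-35,0,0,0,33,-4,-51,0,0,0,45,-5,-67,0,0,0,45,-5,-67,0,0,0],
)

```text
clock: 21.58
eef_pos: [0.574, 0.0474, 0.1195]
orientation: [-0.006, 0.994, -0.063, -0.094]
ft_force: [-0.8, -1.3, -0.4]
gripper_width: 0.0585
```

Call:
arm_command(
  plan=[8,-1,-12,0,0,0,16,-2,-24,0,0,0,24,-3,-35,0,0,0,24,-3,-35,0,0,0],
)

```text
clock: 22.08
eef_pos: [0.5979, 0.0441, 0.0834]
orientation: [-0.006, 0.993, -0.063, -0.095]
ft_force: [0.4, 0.0, -1.9]
gripper_width: 0.0581
```

Call:
arm_command(
  plan=[2,0,-3,0,0,0,4,0,-5,0,0,0,4,0,-5,0,0,0],
)

```text
clock: 22.45
eef_pos: [0.5989, 0.0443, 0.082]
orientation: [-0.005, 0.993, -0.063, -0.099]
ft_force: [-15.2, -1.6, 28.5]
gripper_width: 0.0588
```

Call:
arm_command(
  plan=[0,0,0,0,0,0,0,0,0,0,0,0,0,0,0,0,0,0,0,0,0,0,0,0],
  hand=1,
)

```text
clock: 22.95
eef_pos: [0.5989, 0.0443, 0.0817]
orientation: [-0.005, 0.993, -0.063, -0.099]
ft_force: [-0.1, -0.2, -0.3]
gripper_width: 0.0851
```

Call:
arm_command(
  plan=[3,0,15,0,0,0,7,-1,40,0,0,0,12,-1,70,0,0,0,20,-2,110,0,0,0,20,-2,165,0,0,0,10,-10,215,0,0,0,-20,-60,240,0,0,0,-50,-110,250,0,0,0,-80,-160,250,0,0,0,-80,-160,250,0,0,0],
)

```text
clock: 24.2
eef_pos: [0.5168, -0.1211, 0.3335]
orientation: [-0.005, 0.993, -0.068, -0.098]
ft_force: [-0.0, 1.3, -0.6]
gripper_width: 0.0854
```

```bash
python3 - <<'E'
from h import *
look("red","r4.png"); look("blue","b4.png");p,C,o=cur();print(o["qpos"].round(3),p.round(3),C.round(2))
f=eyes.grab_frame("scene")
for t in("yellow_cup","yellow_cup_floor"):print(nets.tip_of(f,t)[:1])
for tilt in(35,45):
    a,M=gm(19.5,tilt,-1);tcp=np.array([.4815,-.305,.030])-a*.0105+M[:,2]*HZ
    for d in(.15,.1,.05,0): print(tilt,d,(tcp-M[:,2]*d).round(3),delta(tcp-M[:,2]*d,M))
E
```

```text
scene red_cup_floor [0.5832 0.0489 0.1168] 0.76 along -0.0013 ty 0.0029 n -0.0011
scene red_cup [0.6039 0.0423 0.0841] 0.68 along -0.0403 ty -0.001 n -0.0024
top red_cup_floor [0.5801 0.0503 0.1194] 0.77 along 0.0027 ty 0.0039 n -0.0023
top red_cup [0.605  0.0421 0.0829] 0.66 along -0.042 ty -0.0011 n -0.0021
scene blue_cup_floor [0.609  0.2626 0.1164] 0.83 along -0.0007 ty -0.0016 n -0.0027
scene blue_cup [0.6323 0.2584 0.083 ] 0.7 along -0.0416 ty -0.0029 n -0.0025
top blue_cup_floor [0.6075 0.2608 0.1162] 0.92 along -0.0001 ty -0.0036 n -0.0038
top blue_cup [0.6275 0.2664 0.0849] 0.79 along -0.0367 ty 0.0045 n -0.0061
[ 0.127  0.275 -0.03   1.633  0.004  1.432 -1.6  ] [ 0.519 -0.115  0.332] [[ 0.97 -0.13 -0.2 ]
 [-0.12 -0.99  0.02]
 [-0.2   0.   -0.98]]
[{'point': [0.4802, -0.3039, 0.0294], 'p': 0.96}]
[{'point': [0.4388, -0.3202, 0.0262], 'p': 0.91}]
35 0.15 [ 0.401 -0.334  0.138] (array([-118.3, -218. , -194.1]), array([ 0.0887, -0.8111,  0.4415]))
35 0.1 [ 0.428 -0.324  0.097] (array([ -91.3, -208.4, -235.1]), array([ 0.0887, -0.8111,  0.4415]))
35 0.05 [ 0.455 -0.314  0.056] (array([ -64.2, -198.8, -276. ]), array([ 0.0887, -0.8111,  0.4415]))
35 0 [ 0.482 -0.305  0.015] (array([ -37.2, -189.3, -317. ]), array([ 0.0887, -0.8111,  0.4415]))
45 0.15 [ 0.384 -0.339  0.123] (array([-134.8, -223.8, -208.8]), array([ 0.1074, -0.9859,  0.4291]))
45 0.1 [ 0.417 -0.328  0.087] (array([-101.5, -212. , -244.2]), array([ 0.1074, -0.9859,  0.4291]))
45 0.05 [ 0.451 -0.316  0.052] (array([ -68.2, -200.2, -279.5]), array([ 0.1074, -0.9859,  0.4291]))
45 0 [ 0.484 -0.304  0.017] (array([ -34.8, -188.4, -314.9]), array([ 0.1074, -0.9859,  0.4291]))
```

View pics/r4.png

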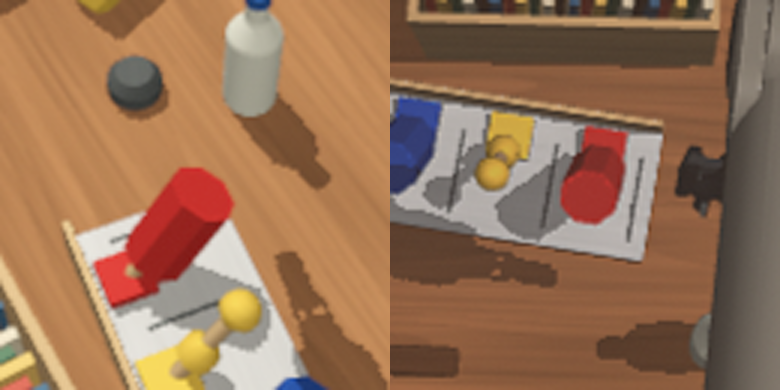

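Red is home. The yellow cup is nearer the base, so I use a smaller tilt of 25° to stay inside the joint ranges.

```bash
python3 - <<'E'
from h import *
a,M=gm(19.5,25,-1);tcp=np.array([.481,-.3045,.032])-a*.0105+M[:,2]*HZ
for d in(.15,.05,0): print(d,(tcp-M[:,2]*d).round(3),delta(tcp-M[:,2]*d,M))
E
```

```text
0.15 [ 0.419 -0.327  0.151] (array([-100.1, -210.9, -180.7]), array([ 0.07  , -0.6361,  0.4514]))
0.05 [ 0.459 -0.312  0.06 ] (array([ -60.3, -196.8, -271.3]), array([ 0.07  , -0.6361,  0.4514]))
0 [ 0.479 -0.305  0.015] (array([ -40.4, -189.7, -316.6]), array([ 0.07  , -0.6361,  0.4514]))
```

Call:
arm_command(
  plan=[-5,-40,0,0.012,-0.11,0.08,-15,-80,0,0.024,-0.22,0.155,-30,-120,0,0.036,-0.33,0.235,-50,-160,0,0.05,-0.44,0.315,-75,-190,-20,0.06,-0.55,0.39,-95,-208,-60,0.07,-0.636,0.451,-100,-211,-110,0.07,-0.636,0.451,-100,-211,-150,0.07,-0.636,0.451,-100,-211,-181,0.07,-0.636,0.451,-100,-211,-181,0.07,-0.636,0.451,-100,-211,-181,0.07,-0.636,0.451],
)

```text
clock: 26.32
eef_pos: [0.4195, -0.3273, 0.1519]
orientation: [-0.036, 0.962, 0.165, 0.214]
ft_force: [0.2, 0.3, -0.0]
gripper_width: 0.0849
```

```bash
python3 - <<'E'
from h import *
p,C,o=cur();print(o["qpos"].round(3),p.round(3))
a,M=gm(19.5,25,-1);tcp=np.array([.481,-.3045,.032])-a*.0105+M[:,2]*HZ
for d in(.05,0): print(d,(tcp-M[:,2]*d).round(3),delta(tcp-M[:,2]*d,M))
f=eyes.grab_frame("scene");a=f["img"][60:210,200:380]
f=eyes.grab_frame("top");b=f["img"][150:300,320:500]
cv2.imwrite("pics/y1.png",np.hstack([cv2.resize(x,None,fx=2.2,fy=2.2,interpolation=cv2.INTER_CUBIC) for x in(a,b)]))
E
```

```text
[ 0.729  0.296  0.059  2.134 -0.724  0.643  0.128] [ 0.42  -0.327  0.152]
0.05 [ 0.459 -0.312  0.06 ] (array([ 39.1,  14.8, -91.6]), array([0.0009, 0.0011, 0.0004]))
0 [ 0.479 -0.305  0.015] (array([  59. ,   21.9, -136.9]), array([0.0009, 0.0011, 0.0004]))
```

View pics/y1.png

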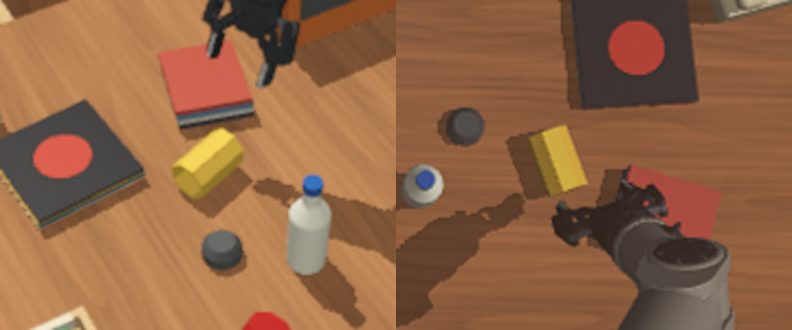

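The hand is behind the yellow cup and well placed, with its fingertips over the approach line. In the top view the cd pile's corner (628,165) is about 40 px clear of the cup. I advance and grasp.

Call:
arm_command(
  plan=[13,5,-30,0,0,0,26,10,-61,0,0,0,39,15,-91,0,0,0,49,18,-114,0,0,0,59,22,-136,0,0,0,59,22,-136,0,0,0],
)

```text
clock: 27.18
eef_pos: [0.4796, -0.3049, 0.0164]
orientation: [-0.036, 0.962, 0.166, 0.214]
ft_force: [0.8, -0.6, 0.5]
gripper_width: 0.0853
```

Call:
arm_command(
  plan=[0,0,0,0,0,0,0,0,0,0,0,0,0,0,0,0,0,0,0,0,0,0,0,0,0,0,0,0,0,0],
  hand=-1,
  squeeze=80,
)

```text
clock: 27.8
eef_pos: [0.4798, -0.3058, 0.0182]
orientation: [-0.035, 0.962, 0.166, 0.215]
ft_force: [-2.7, 0.1, 5.7]
gripper_width: 0.0586
```

```bash
python3 - <<'E'
from h import *
p,C,o=cur();print(o["qpos"].round(3),p.round(4),o["gripper_width"],o["ft_force"].round(1))
g=p-HZ*C[:,2];a=np.cross(C[:,1],[0,0,1]);a*=np.sign(a[0]);a/=np.linalg.norm(a)
o0=np.array([.481,-.3045,.03]);s=(o0-g)@a;print("origin ahead of grasp",s,"axis",a)
fl=g+a*(s-.0425);fl[2]=.03
ft,at=rel(p,C,a,fl);np.savez("yellow.npz",ft=ft,at=at);print(ft,at)
E
```

```text
[ 0.779  0.573 -0.141  2.13  -0.988  0.35   0.363] [ 0.4798 -0.3058  0.0182] 0.05858491270953391 [-2.7  0.1  5.7]
origin ahead of grasp 0.00956137139657188 axis [ 0.94247976  0.33426323 -0.        ]
[-3.19694528e-02 -1.95061006e-05 -2.81181909e-02] [9.04972052e-01 7.83376934e-18 4.25471016e-01]
```

Gripped at 58.6 mm. I lift and raise the hand over the bottle's height.

Call:
arm_command(
  plan=[0,0,15,0,0,0,0,0,50,0,0,0,10,0,100,0,0,0,20,10,150,0,0,0,35,20,200,0,0,0,50,30,250,0,0,0,60,40,290,0,0,0,60,40,290,0,0,0],
)

```text
clock: 28.8
eef_pos: [0.5415, -0.2656, 0.3131]
orientation: [-0.033, 0.961, 0.167, 0.218]
ft_force: [0.3, -0.5, -3.1]
gripper_width: 0.0585
```

```bash
python3 - <<'E'
from h import *
z=np.load("yellow.npz");ft,at=z["ft"],z["at"]
p,C,o=cur();print(o["qpos"].round(3),p.round(4),o["gripper_width"])
print("pred floor",p+C@ft,"origin",p+C@(ft+at*.0425))
for n in("top","scene"):
    f=eyes.grab_frame(n)
    for t in("yellow_cup","yellow_cup_floor"):
        r=nets.tip_of(f,t);print(n,t,[(np.round(x["point"],3),round(x["p"],2)) for x in r[:1]])
for d in(.13,.05,0): 
    P,M=place("yellow",ft,at,d,-1);print(d,P.round(3),M[:,2].round(2),delta(P,M))
E
```

```text
[ 0.373  0.157  0.176  1.887 -0.486  0.859 -0.407] [ 0.5415 -0.2656  0.3131] 0.0584582421393755
pred floor [ 0.50287055 -0.27923065  0.32475412] origin [ 0.54290018 -0.26495399  0.32498898]
top yellow_cup [(array([ 0.542, -0.265,  0.326]), 0.91)]
top yellow_cup_floor [(array([ 0.505, -0.277,  0.325]), 0.9)]
scene yellow_cup [(array([ 0.536, -0.265,  0.324]), 0.89)]
scene yellow_cup_floor [(array([ 0.498, -0.279,  0.313]), 0.8)]
0.13 [0.537 0.163 0.185] [-0.49  0.06 -0.87] (array([  -1.9,  428.6, -121.8]), array([-0.1014,  0.9607, -0.4302]))
0.05 [0.582 0.157 0.119] [-0.49  0.06 -0.87] (array([  43.6,  422.8, -187.4]), array([-0.1014,  0.9607, -0.4302]))
0 [0.611 0.153 0.078] [-0.49  0.06 -0.87] (array([  72.1,  419.2, -228.3]), array([-0.1014,  0.9607, -0.4302]))
```

Call:
arm_command(
  plan=[0,50,0,-0.012,0.12,-0.054,0,105,0,-0.025,0.24,-0.108,0,160,0,-0.038,0.36,-0.16,0,215,0,-0.05,0.48,-0.215,0,270,0,-0.063,0.6,-0.27,0,325,0,-0.076,0.72,-0.32,-2,380,0,-0.09,0.84,-0.38,-2,420,0,-0.1014,0.9607,-0.4302,-2,429,-40,-0.1014,0.9607,-0.4302,-2,429,-85,-0.1014,0.9607,-0.4302,-2,429,-122,-0.1014,0.9607,-0.4302,-2,429,-122,-0.1014,0.9607,-0.4302],
)

```text
clock: 30.6
eef_pos: [0.5345, 0.1621, 0.1812]
orientation: [-0.015, 0.963, -0.061, -0.26]
ft_force: [-0.1, 0.2, -0.9]
gripper_width: 0.0586
```

```bash
python3 - <<'E'
from h import *
z=np.load("yellow.npz");ft,at=z["ft"],z["at"];p,C,o=cur();print(o["qpos"].round(3),p.round(3),"floor off",(p+C@ft-TIP["yellow"])@np.stack([PAX,TY,np.cross(TY,PAX)],1))
look("yellow","y2.png")
for d in(.13,.05,.005,0): 
    P,M=place("yellow",ft,at,d,-1);print(d,P.round(3),delta(P,M))
E
```

```text
[-0.296  0.624  0.011  1.537 -0.208  1.474 -1.911] [0.535 0.162 0.181] floor off [ 0.12827302 -0.00063077 -0.00339666]
scene yellow_cup_floor [0.5188 0.161  0.2169] 0.95 along 0.1255 ty -0.0039 n -0.0077
scene yellow_cup [0.5435 0.1613 0.1848] 0.76 along 0.0852 ty -0.0005 n -0.0061
top yellow_cup_floor [0.5234 0.1638 0.2263] 0.43 along 0.1308 ty -0.0005 n 0.0011
top yellow_cup [0.5803 0.0503 0.1169] 0.71 along 0.0006 ty -0.106 n -0.0037
0.13 [0.537 0.163 0.185] (array([-0.8, -0.6, -1.4]), array([-0.0009,  0.0029,  0.0002]))
0.05 [0.582 0.157 0.119] (array([ 44.7,  -6.4, -66.9]), array([-0.0009,  0.0029,  0.0002]))
0.005 [0.608 0.154 0.082] (array([  70.3,   -9.6, -103.8]), array([-0.0009,  0.0029,  0.0002]))
0 [0.611 0.153 0.078] (array([  73.2,  -10. , -107.9]), array([-0.0009,  0.0029,  0.0002]))
```

View pics/y2.png

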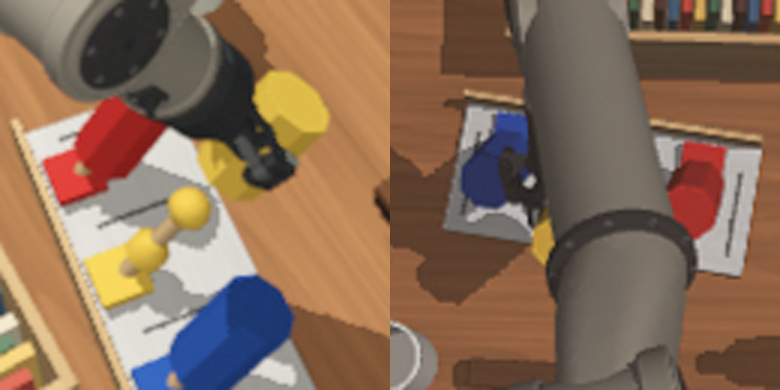

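The yellow cup's axis runs (297,105)→(235,175), in line with the peg's end at (190,207). I slide it on.

Call:
arm_command(
  plan=[11,-2,-17,0,0,0,22,-3,-33,0,0,0,33,-5,-50,0,0,0,45,-6,-67,0,0,0,45,-6,-67,0,0,0],
)

```text
clock: 31.52
eef_pos: [0.5823, 0.1566, 0.1167]
orientation: [-0.016, 0.964, -0.061, -0.257]
ft_force: [0.1, -0.0, -1.3]
gripper_width: 0.0588
```

Call:
arm_command(
  plan=[8,-1,-12,0,0,0,16,-2,-23,0,0,0,24,-3,-34,0,0,0,24,-3,-34,0,0,0],
)

```text
clock: 32.02
eef_pos: [0.6062, 0.1532, 0.0815]
orientation: [-0.016, 0.964, -0.062, -0.258]
ft_force: [-0.3, 0.2, -1.2]
gripper_width: 0.0588
```

Call:
arm_command(
  plan=[2,0,-3,0,0,0,4,0,-6,0,0,0,4,0,-6,0,0,0],
)

```text
clock: 32.4
eef_pos: [0.6091, 0.1533, 0.0773]
orientation: [-0.016, 0.964, -0.061, -0.259]
ft_force: [-4.2, -0.9, 7.6]
gripper_width: 0.0587
```

Call:
arm_command(
  plan=[1,0,-2,0,0,0,1,0,-2,0,0,0],
)

```text
clock: 32.65
eef_pos: [0.6089, 0.1534, 0.0772]
orientation: [-0.016, 0.963, -0.061, -0.261]
ft_force: [-3.7, -1.4, 8.0]
gripper_width: 0.0588
```

Call:
arm_command(
  plan=[0,0,0,0,0,0,0,0,0,0,0,0,0,0,0,0,0,0,0,0,0,0,0,0],
  hand=1,
)

```text
clock: 33.15
eef_pos: [0.609, 0.1534, 0.0771]
orientation: [-0.016, 0.963, -0.061, -0.261]
ft_force: [-0.2, 0.7, -0.9]
gripper_width: 0.0855
```

Call:
arm_command(
  plan=[7,-1,13,0,0,0,17,-2,30,0,0,0,30,-4,53,0,0,0,45,-6,80,0,0,0,55,-6,120,0,0,0,55,-6,175,0,0,0,20,0,220,0,0,0,-30,0,240,0,0,0,-80,0,250,0,0,0,-130,0,250,0,0,0,-150,0,250,0,0,0],
)

```text
clock: 34.52
eef_pos: [0.457, 0.1534, 0.3289]
orientation: [-0.016, 0.964, -0.06, -0.26]
ft_force: [0.1, 0.6, 0.1]
gripper_width: 0.0855
```

Call:
arm_command(
  plan=[0,50,10,0,0,0,0,100,20,0,0,0,0,160,20,0,0,0,0,220,20,0,0,0,0,280,20,0,0,0,0,280,20,0,0,0],
)

```text
clock: 35.28
eef_pos: [0.4544, 0.4386, 0.3491]
orientation: [-0.017, 0.964, -0.056, -0.261]
ft_force: [0.3, -0.6, -0.5]
gripper_width: 0.0856
```

```bash
python3 - <<'E'
from h import *
for c in("yellow","red","blue"): look(c,c+"_end.png")
f=eyes.grab_frame("scene");cv2.imwrite("pics/end.png",f["img"])
for t in("spray_bottle","tea_tin","mug","singles","cd_cases","record_puck","record_brush"):print(t,np.round(nets.tip_of(f,t)[0]["point"],3))
p,C,o=cur();print(p,o["clock"],o["ft_force"].round(1))
E
```

```text
scene yellow_cup_floor [0.5907 0.1524 0.1137] 0.66 along -0.0005 ty -0.0034 n -0.0076
scene yellow_cup [0.6168 0.1502 0.0849] 0.97 along -0.0391 ty -0.0023 n -0.0027
top yellow_cup_floor [0.5968 0.1553 0.1195] 0.69 along 0.001 ty 0.0003 n 0.0004
top yellow_cup [0.6152 0.1519 0.0844] 0.6 along -0.0385 ty -0.0008 n -0.0044
scene red_cup_floor [0.5834 0.05   0.1168] 0.91 along -0.0013 ty 0.004 n -0.0011
scene red_cup [0.6    0.0396 0.083 ] 0.69 along -0.0392 ty -0.0042 n -0.0059
top red_cup_floor [0.578  0.0491 0.1175] 0.79 along 0.0022 ty 0.0024 n -0.005
top red_cup [0.6033 0.0408 0.0867] 0.92 along -0.038 ty -0.0026 n -0.0012
scene blue_cup_floor [0.6128 0.2643 0.1189] 0.56 along -0.0007 ty 0.0005 n 0.0017
scene blue_cup [0.634  0.2611 0.0836] 0.83 along -0.0419 ty 0.0 n -0.001
top blue_cup_floor [0.6109 0.2639 0.1181] 0.71 along -0.0003 ty -0.0001 n -0.0003
top blue_cup [0.6294 0.2647 0.0856] 0.68 along -0.0374 ty 0.003 n -0.004
spray_bottle [ 0.432 -0.102 -0.   ]
tea_tin [ 0.536  0.433 -0.001]
mug [ 0.414  0.372 -0.001]
singles [ 0.666 -0.429  0.001]
cd_cases [ 0.399 -0.464  0.002]
record_puck [ 0.535 -0.167  0.002]
record_brush [0.407 0.245 0.002]
[0.45701474 0.43339869 0.34887088] 36.575 [0.1 0.6 1. ]
```

View pics/end.png

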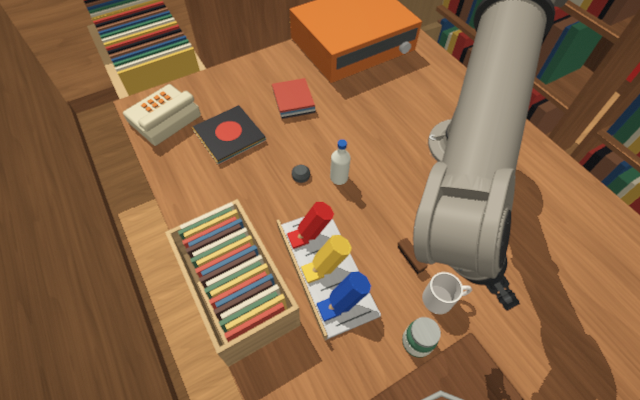

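All three cups hang on their pegs (red at about (318,220), yellow (332,258), blue (350,295)), and every bystander is where it was. I hand in.

```bash
python3 -c "
from h import *
print(monitor.get_obs()['dq'].round(3)); print(env.sign_off())"
```

```text
[-0.    -0.001  0.001  0.001 -0.001 -0.001  0.003]
the job is handed in; nothing more can be done
None
```

All three tumblers are hanging mouth-down on their own pegs, released, with the arm clear. I handed the job in at about 37 s of the 70 s allowed; sign-off gives no verdict.

- **Fit on the pegs:** in the last check, the networks put each cup's floor within about 2 mm of the peg's end along the peg. Sideways they were within about 5 mm, apart from one yellow reading of 8 mm. All of these are inside the limits.
- **Pushing home:** the pushes met the peg's end with about 45 N for blue, 32 N for red and 8 N for yellow. Yellow's force did not rise on a second small push. Its measured depth matched the expected one, so I released it.
- **Bystanders:** final readings agree with the start to within about 5 mm, which is the networks' own error, and all stand upright in the last picture.
- **What went wrong:**
  - My first approach to the red cup ran into joint limits because I had the jaws turned the wrong way round. I backed off with nothing moved.
  - At the red grasp a wrist joint again stopped at its limit, which shifted the grip by about 10 mm. I allowed for that when placing the cup.

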